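# Pin a carrier onto the sloped inspection stand

## Robot

A 6-joint arm with a two-finger parallel gripper is mounted at the origin on a cart in front of the work surface, level with it; the furniture and walls round the work are solid. World frame = base frame: x ahead of the robot, y to its left, z up, the work surface at z = 0. Lengths are in m, angles in rad, forces in N, time in s.
With the tool pointing down it reaches from about 0.225 to 0.875 m from the base axis. Payload 3.4 kg.
Tool frame: the origin (TCP) lies at the very end of the fingers, on their centre line; the grasp point (between the pads) lies 19 mm behind it (manip.tcp_to_grasp is the distance from the TCP to the grasp point, in m); z points along the fingers, y is the line along which they close (so a half turn about z gives the same grasp; the last joint's range is limited). The gripper opens to 85 mm and grips with 20 to 120 N. Pads are 22 mm wide; open, the fingers measure 114 mm over their backs; the gripper's body (76 mm by 85 mm) begins 54 mm behind the grasp point. The pads swing forward as they close: fully open they stand 13 mm farther back than shut.
Start: joints at [-1.415, 0.276, 1.505, -0, 1.361, -0.121], TCP at [0.157, -0.553, 0.231] pointing down, gripper open.
Joint ranges: [-2.89, 2.89], [-0.75, 2.08], [0.22, 2.7], [-1.18, 4.32], [0.11, 2.71], [-2.7, 2.7]. Speed limits (rad/s): [2.57, 2.57, 3.14, 3.14, 3.14, 3.14].

## Interface

Orientations are given as a unit quaternion [w, x, y, z].
In Python, from rig import status, get_image, job, manip gives the robot as it stands.
- The arm moves only by the tool apply_moves, never from a script. Its arguments are lists of equal length, an entry for each row: "xyz": the shift along the tool's x, y, z each as a share of 0.3 m, from -1 to 1, a list of three; "rot": the turn, a rotation vector about the tool's x, y, z each as a share of 60 degrees, from -1 to 1, a list of three; "hand": the opening, from -1 (shut) to 1 (fully open). A call has 1 to 8 rows; each row shifts and turns the commanded pose from where the row before left it, along the tool's axes as they then stand; what a row does not reach is not made up. A row lasts 1/8 s, in which the tool goes at most 62.5 mm and 10.7 degrees, less where a joint would pass 70% of its speed; a pose out of reach is approached as far as the arm can. A call with a number of a shift or a turn outside -1 to 1 is refused whole. A call with a gripper value outside its range is refused whole. The fingers move at their own pace and stop on an object; "force" is the grip in N (left out, the last holds). Time passes only in rows, so rows that do not move let the fingers close. It gives the time, the measured TCP pose, the force, the opening and the grip force at its end, in the units of the state.
- status.get_state(): the state, without advancing time (a new reading comes with each control period).
- get_image(name): name is "side" or "top"; returns a dict with "pixels" (420x560x3 uint8, red, green, blue), "fovy" (degrees; the focal length in pixels is half the picture's height over the tangent of half this angle, whatever the lens; pixels are square), "cx", "cy" (the principal point, pixels), "origin" and "orientation" of the camera in the world. Camera axes: x right, y down, z forward; pixel columns grow to the right and rows downward; lengths in m; the calibration is good to about 2 mm. A picture is of the moment at which its call begins. There is no depth.
- job.sign_off(): hands the job in; it is judged then, once.
The state is a dict: "clock": time; "qpos": joint angles; "qd": joint speeds; "effort": joint torques, N m; "position": TCP position; "ee_rot": TCP orientation; "contact_force": force on the tool from outside, world axes, zero at the start; "moment": the same for the moment, N m; "width": finger opening in m; "gripper_force": force on a finger pad.
Only numpy, scipy, OpenCV 4.12 (cv2) and the standard library are available. Lean on these libraries where they do the work, as an engineer would, in place of code of your own. Each camera call takes 0.05 s, during which the arm holds its last target. There are 200 camera calls.

## Task

Lower the steel carrier plate into the shallow pocket of the sloped inspection stand, with its brass eyelet at the high end, keeping hold of it until it is in the pocket, and let it go. Then take the blue-handled pin out of the rack and push it through the eyelet and the hole in the stand behind it, fully home until its collar sits on the eyelet, and leave it there. Leave the red-handled pin in the rack, and do not shift the red-capped vial, the white-topped chip box or the loupe.

Things in the scene. Friction and masses are not known exactly. Their poses are not given: they have to be found in the camera images.
- deck: grey deck 160 x 100 x 20 mm of the fixed stand (base 170 x 112), sloping 30 degrees, low end to the robot. Origin: centre of the pocket's floor, 76 mm above the table; x up the slope, y across, z square out of the slope. Pocket 134 x 74 mm (2 mm play round the carrier); its walls with flared lips rise 11 mm. An 18 mm hole goes square through the deck at x = +40 mm
- deck_hole (a point): centre of the deck's 18 mm hole, at the pocket's floor
- carrier: steel plate 130 x 70 x 10 mm (x, y, z), 0.36 kg, loose, flat on the table. Origin: centre of its underside, z up. On it, centred at x = -28 mm, a white block 56 (x) x 40 (y) mm whose flat sides reach from 10 to 26 mm above the underside, clamps to 32: grip it across its 40 mm. Eyelet: 16 mm through hole at x = +40 mm, its brass rim 25 mm wide, 4 mm high on the plate
- eyelet (a point): centre of the top of the brass rim of the carrier's eyelet (14 mm above the plate's underside)
- rack: grey pin rack, fixed, 156 x 64 mm, top 72 mm above the table. Origin: centre of its underside; its two 14.5 mm holes are at x = -40 and +40 mm, y = 0; the pins stand in them, either one in either
- blue_pin: blue-handled pin, upright in the rack, 108 mm long, 0.1 kg. Origin: centre of its nose (lower end); z along it to the handle. Steel shaft 12 mm in diameter, z = 0 to 62 mm, tapered to 6 mm over the first 12; collar 26 mm in diameter, z = 62 to 68; round handle 20 mm in diameter, z = 68 to 108
- red_pin: the same pin with red handle; stays in the rack
- vial: white vial with red cap, 25 mm in diameter, 54 mm high, loose bystander. Origin: centre of its underside
- chip_box: flat box with white top and black bottom, 59 x 54 x 16 mm, loose bystander. Origin: centre of its underside
- magnifier: black loupe, 38 mm in diameter, 35 mm high, loose bystander. Origin: centre of its underside

How it is judged:
On the way, in this order (a step that is already met when the one before it is completed fails the run):
1. the carrier is in the stand's pocket, still held by the fingers (z of carrier in the frame of deck below 0.012 m and distance between eyelet and deck_hole below 0.03 m and contact force between the fingers and carrier above 0.3 N), for 0.05 s.
2. the carrier lies flat in the pocket, eyelet over the stand's hole, let go (x of carrier in the frame of deck between -0.004 and 0.004 m and y of carrier in the frame of deck between -0.004 and 0.004 m and z of carrier in the frame of deck between -0.003 and 0.003 m and angle between the z axis of carrier and the z axis of deck, either way round below 0.05 rad and distance between eyelet and deck_hole below 0.03 m and contact force between the fingers and carrier below 0.1 N), for 0.2 s.
At the end, for the whole second after the job is handed in: Carrier flat on the pocket floor (within 3 mm, 0.05 rad), centred within 4 mm, eyelet at the high end; blue pin through eyelet and stand hole, within 7 mm of its axis and 0.12 rad of square to the deck, collar within 4 mm of the eyelet rim; both released and at rest (x of carrier in the frame of deck between -0.004 and 0.004 m and y of carrier in the frame of deck between -0.004 and 0.004 m and z of carrier in the frame of deck between -0.003 and 0.003 m and angle between the z axis of carrier and the z axis of deck, either way round below 0.05 rad and distance between eyelet and deck_hole below 0.03 m and x of blue_pin in the frame of deck between 0.033 and 0.047 m and y of blue_pin in the frame of deck between -0.007 and 0.007 m and z of blue_pin in the frame of deck between -0.052 and -0.044 m and angle between the z axis of blue_pin and the z axis of deck, either way round below 0.12 rad and linear speed of each of carrier, blue_pin below 0.01 m/s); the robot touches nothing.
It fails at once if the red-handled pin is moved by more than 10 mm (distance of red_pin from where it was at the start of the episode above 0.01 m).
It fails at once if the vial, the white-topped chip box or the loupe is shifted by more than 15 mm (distance of any of vial, chip_box, magnifier from where it was at the start of the episode above 0.015 m).
It also fails if it takes over 72 s, if anything falls off the work surface, if the arm or the gripper's body presses on something with over 40 N, if the wrist force passes 120 N, or if a joint passes its speed limit or range.

## Working session

There is one attempt and no reset: what is moved stays moved. The work goes in short steps, Python scripts to look and compute and a tool call to move; the robot and the scene stay as the last step left them, time stands still between calls to the robot, and variables do not carry over. Pictures are saved under pics/ and viewed, at most 11 in all, crops included, and the job is handed in when it is done.

Besides the shell and the picture viewer there is one more tool, called after "Call:" by a JSON object that holds its "api" and its "payload", one argument or row to a line. apply_moves: Moves the arm, as the interface text tells. Its arguments: {"type":"object","properties":{"xyz":{"type":"array","items":{"type":"array","items":{"type":"number","minimum":-1,"maximum":1}}},"rot":{"type":"array","items":{"type":"array","items":{"type":"number","minimum":-1,"maximum":1}}},"hand":{"type":"array","items":{"type":"number"}},"force":{"type":"number"}},"required":["xyz","rot","hand"]}

```bash
mkdir -p pics; ls; python3 - <<'E'
from rig import status,get_image,manip
import cv2,pickle
print(status.get_state()); print(manip.tcp_to_grasp)
for n in("side","top"):
    d=get_image(n); pickle.dump(d,open(f"{n}0.pkl","wb"))
    print(n,{k:v for k,v in d.items() if k!="pixels"})
    cv2.imwrite(f"pics/{n}0.png",cv2.resize(d["pixels"][:,:,::-1],(800,600),interpolation=cv2.INTER_CUBIC))
E
```

```text
pics
{'clock': 0.0, 'qpos': array([-1.41501555e+00,  2.76621838e-01,  1.50619048e+00, -3.84036187e-06,
        1.36066572e+00, -1.20972695e-01]), 'qd': array([ 1.94143977e-05,  3.67466329e-04,  1.76135682e-03, -1.46835549e-04,
        4.05152644e-04, -4.72889997e-06]), 'effort': array([-2.67562355e-04, -4.16776049e+01, -2.45807594e+01, -8.27057174e-04,
        1.07915921e-02, -2.15332648e-05]), 'position': array([ 0.15703331, -0.5525769 ,  0.23040154]), 'ee_rot': array([-9.42520112e-04,  9.90440711e-01,  1.37935889e-01, -1.82831667e-05]), 'contact_force': array([0.51338194, 0.16053282, 0.27131662]), 'moment': array([ 1.75408203e-02,  2.60239111e-02, -8.37711686e-05]), 'gripper_force': 0.0, 'width': 0.08547872452250324}
0.0187
side {'fovy': 46.000126789310045, 'cx': 279.1385282735874, 'cy': 212.0793109998022, 'origin': array([0.14849919, 1.07015917, 0.7703656 ]), 'orientation': array([ 0.09034729, -0.13731195,  0.85914344, -0.48461877])}
top {'fovy': 57.346019182224595, 'cx': 282.4126432628963, 'cy': 209.07487026513755, 'origin': array([0.33385163, 0.02343735, 1.04863696]), 'orientation': array([ 0.07979189, -0.69774779,  0.70763471, -0.07768136])}
```

View pics/side0.png

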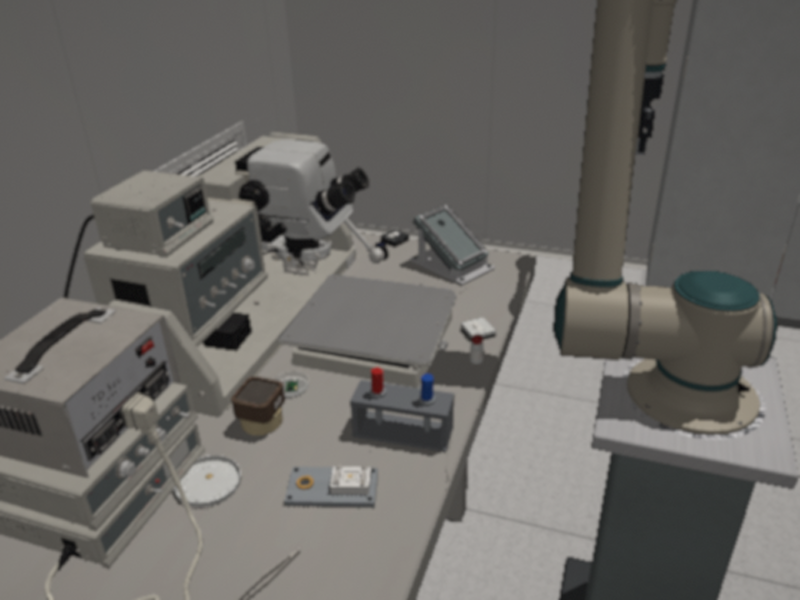

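View pics/top0.png

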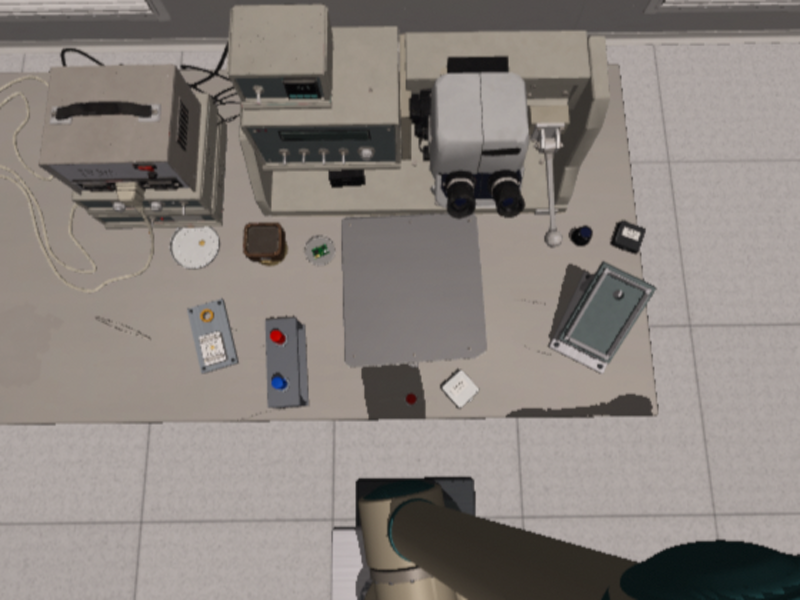

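The side view shows the carrier (330,485), rack (405,410) with the blue pin nearer the robot, and stand (455,245). In the top view the carrier is at (212,335) with its eyelet at (207,315), red pin (277,336), blue pin (278,382), and stand (605,315) with its hole at (619,295), all in 800x600 px. I'll enlarge these.

```bash
python3 - <<'E'
import cv2,pickle,numpy as np
T=pickle.load(open("top0.pkl","rb"))["pixels"][:,:,::-1];S=pickle.load(open("side0.pkl","rb"))["pixels"][:,:,::-1]
def crop(I,x,y,w,h,k):
    c=cv2.resize(I[y:y+h,x:x+w],None,fx=k,fy=k,interpolation=cv2.INTER_CUBIC)
    c=cv2.convertScaleAbs(c,alpha=1.5)
    for i in range((-x)%10,w,10):
        cv2.line(c,(int(k*(i+.5)),0),(int(k*(i+.5)),6),(0,255,255),1)
        if (x+i)%20==0: cv2.putText(c,str(x+i),(int(k*i),16),0,.35,(0,255,255),1)
    for j in range((-y)%10,h,10):
        cv2.line(c,(0,int(k*(j+.5))),(6,int(k*(j+.5))),(0,255,255),1)
        cv2.putText(c,str(y+j),(8,int(k*j)+6),0,.35,(0,255,255),1)
    return c
a=crop(T,125,205,95,85,8)[:, :760]; cv2.imwrite("pics/a.png",cv2.resize(crop(T,125,205,98,85,7),None,fx=1,fy=1))
cv2.imwrite("pics/b.png",crop(T,380,178,85,85,7))
c=np.zeros((600,800,3),np.uint8)
p=crop(S,195,250,130,110,5)[:540,:]; 
cv2.imwrite("pics/c.png",p)
cv2.imwrite("pics/d.png",crop(S,283,140,70,62,9))
E
```

```text
(no output)
```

View pics/a.png

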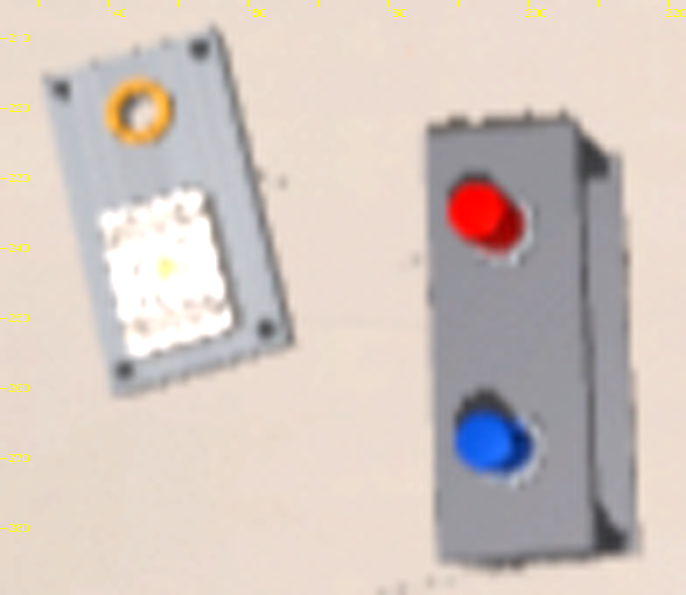

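View pics/b.png

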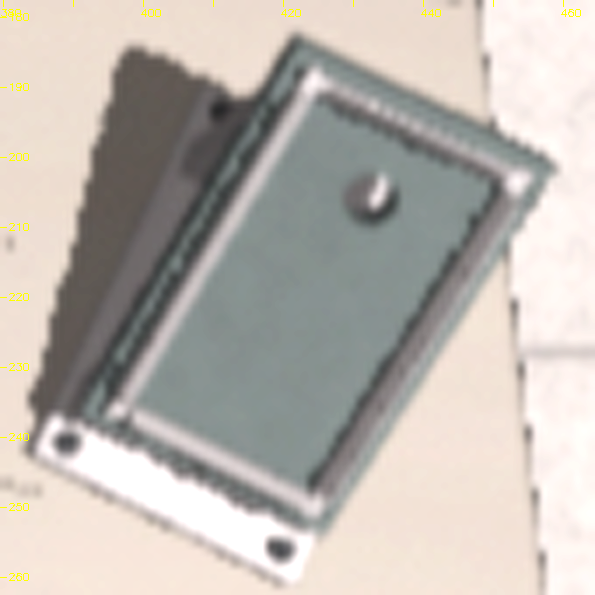

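View pics/c.png

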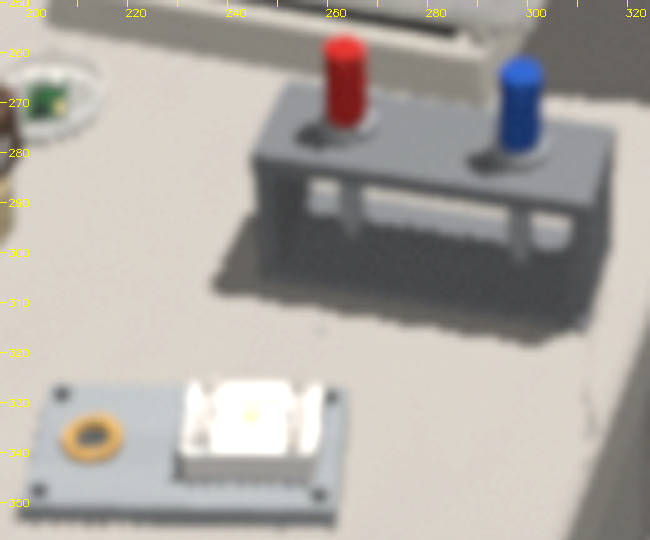

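View pics/d.png

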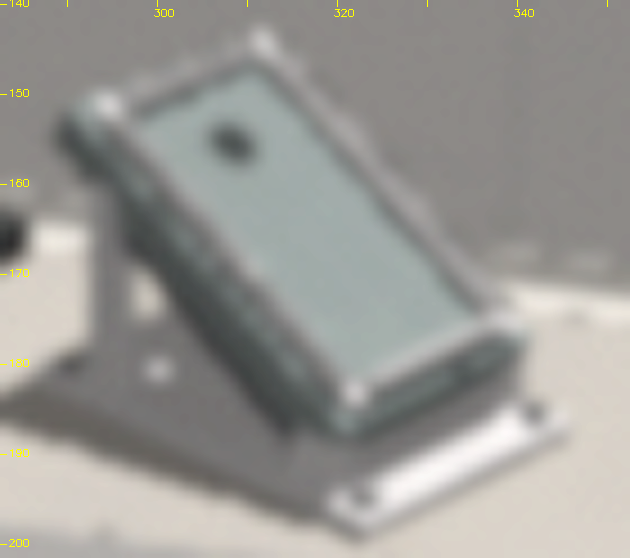

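Readings, in crop pixels:
- **Carrier (a):** corners (43,75), (212,32), (285,350), (115,393); eyelet (140,112).
- **Pins (a):** red cap (477,211), blue cap (486,440).
- **Stand (b):** hole (372,197), lip corners (315,80), (518,182), (315,500), (118,412).
- **Side views:** c gives eyelet (92,438), blue (522,70) and red (345,47). d gives hole (233,145) and lip corners (107,103), (265,42), (508,325), (355,392).

Next I fit the poses.

```bash
cat > h.py <<'E'
import numpy as np,pickle
from scipy.spatial.transform import Rotation as R
from scipy.optimize import least_squares
cams={n:pickle.load(open(f"{n}0.pkl","rb")) for n in("top","side")}
def q(w): return R.from_quat(np.roll(w,-1))
def proj(n,P):
    d=cams[n]; p=q(d["orientation"]).inv().apply(np.atleast_2d(P)-d["origin"])
    f=210/np.tan(np.radians(d["fovy"]/2))
    return p[:,:2]/p[:,2:]*f+[d["cx"],d["cy"]]
def px(c,k,o): return (np.array(c,float)+.5)/k-.5+o
E
python3 - <<'E'
from h import *
A=lambda c:px(c,7,[125,205]);B=lambda c:px(c,7,[380,178]);C=lambda c:px(c,5,[195,250]);D=lambda c:px(c,9,[283,140])
def tri(obs):
    s=least_squares(lambda p:np.concatenate([(proj(n,p)-u).ravel() for n,u in obs]),[.4,0,.05]);return s.x,s.fun.round(2)
print("eyelet tri",tri([("top",A([140,112])),("side",C([92,438]))]))
print("blue top tri",tri([("top",A([486,440])),("side",C([522,70]))]))
print("red top tri",tri([("top",A([477,211])),("side",C([345,47]))]))
print("hole tri",tri([("top",B([372,197])),("side",D([233,145]))]))
# deck
cn=np.array([[1,1],[1,-1],[-1,-1],[-1,1]])
def dk(p):
    Rd=R.from_euler("z",p[2])*R.from_euler("y",-np.pi/6)
    L=np.c_[cn*[p[3],p[4]],np.full(4,.011)]
    return np.array([p[0],p[1],.076])+Rd.apply(np.vstack([L,[.04,0,0]]))
ot=B([[315,80],[518,182],[315,500],[118,412],[372,197]]);os=D([[107,103],[265,42],[508,325],[355,392],[233,145]])
for nm,use in(("both",3),("top",1),("side",2)):
    f=lambda p:np.concatenate(([(proj("top",dk(p))-ot).ravel()] if use&1 else[])+([(proj("side",dk(p))-os).ravel()] if use&2 else[]))
    s=least_squares(f,[.4,-.4,-.4,.07,.04],x_scale=.01);print("deck",nm,s.x.round(4),s.fun.reshape(-1,2).round(1).tolist())
# carrier
def ca(p):
    L=np.vstack([np.c_[cn*[.065,.035],np.full(4,.010)],[.04,0,.014]])
    return np.array([p[0],p[1],0])+R.from_euler("z",p[2]).apply(L)
ot2=A([[43,75],[212,32],[285,350],[115,393],[140,112]]);os2=C([[50,388],[18,510],[337,517],[345,390],[92,438]])
# side corners order: far-left(y+), far-right(y-)...: eyelet end on the left of the side picture, y+ nearer camera
os2=os2[[1,0,3,2,4]]
for nm,use in(("both",3),("top",1),("side",2)):
    f=lambda p:np.concatenate(([(proj("top",ca(p))-ot2).ravel()] if use&1 else[])+([(proj("side",ca(p))-os2).ravel()] if use&2 else[]))
    s=least_squares(f,[.4,.35,.2],x_scale=.01);print("carrier",nm,s.x.round(4),s.fun.reshape(-1,2).round(1).tolist())
def ra(p): return np.array([p[0],p[1],0])+R.from_euler("z",p[2]).apply([[.04,0,.118],[-.04,0,.118]])
f=lambda p:np.concatenate([(proj("top",ra(p))-A([[477,211],[486,440]])).ravel(),(proj("side",ra(p))-C([[345,47],[522,70]])).ravel()])
s=least_squares(f,[.4,.2,0],x_scale=.01);print("rack",s.x.round(4),s.fun.round(1),ra(s.x)[:,:2].round(4))
E
```

```text
eyelet tri (array([0.54133884, 0.40432414, 0.01320645]), array([ 0.06,  0.22, -0.17, -0.04]))
blue top tri (array([0.40316825, 0.23905964, 0.11788013]), array([ 0.11,  0.47, -0.44, -0.06]))
red top tri (array([0.4830814 , 0.24536181, 0.11738351]), array([ 0.09,  0.35, -0.32, -0.07]))
hole tri (array([ 0.55269023, -0.35804463,  0.09532355]), array([ 0.06,  0.27, -0.36, -0.06]))
deck both [ 0.5226 -0.3393 -0.5017  0.0704  0.0392] [[-0.0, 0.3], [0.2, -0.0], [-0.5, 1.2], [0.0, -0.2], [-0.7, 0.1], [0.3, -0.7], [-0.2, -0.7], [-0.4, -1.4], [-0.2, -0.9], [-0.6, -0.0]]
deck top [ 0.5233 -0.3399 -0.4986  0.0698  0.0391] [[0.0, 0.2], [0.1, -0.2], [-0.1, 0.7], [0.5, -0.6], [-0.5, -0.2]]
deck side [ 0.5204 -0.334  -0.5147  0.0713  0.0392] [[0.3, -0.3], [0.1, -0.3], [-0.0, -0.3], [-0.1, 0.1], [-0.3, 0.7]]
carrier both [0.5024 0.3943 0.2791] [[-0.3, 1.0], [0.2, 0.0], [0.3, -0.6], [-0.8, 0.8], [-0.4, 0.4], [-0.1, -0.7], [-0.4, -0.6], [0.4, 0.1], [-0.6, -0.6], [-0.2, 0.1]]
carrier top [0.5033 0.3938 0.2715] [[0.0, 0.6], [0.6, -0.3], [0.3, -0.7], [-0.8, 0.4], [-0.1, 0.0]]
carrier side [0.5016 0.395  0.2861] [[0.1, -0.1], [-0.4, -0.2], [0.5, 0.3], [-0.3, -0.5], [-0.0, 0.5]]
rack [0.4431 0.2423 0.0803] [-0.   0.4  0.1  0.5 -0.3 -0.2 -0.4 -0.1] [[0.4829 0.2455]
 [0.4032 0.2391]]
```

Both cameras agree to about 1 mm. The start yaw (0.277) already matches the carrier's yaw, so I'll go straight above the block.

Call:
{"api": "apply_moves", "payload": {
  "xyz": [
    [0.117, -0.17, 0],
    [0.117, -0.17, 0],
    [0.117, -0.17, 0],
    [0.117, -0.17, 0],
    [0.117, -0.17, 0],
    [0.117, -0.17, 0],
    [0.117, -0.17, 0],
    [0.117, -0.17, 0]
  ],
  "rot": [
    [0, 0, 0],
    [0, 0, 0],
    [0, 0, 0],
    [0, 0, 0],
    [0, 0, 0],
    [0, 0, 0],
    [0, 0, 0],
    [0, 0, 0]
  ],
  "hand": [1, 1, 1, 1, 1, 1, 1, 1]
}}

```text
clock: 1.1
position: [0.3158, -0.0821, 0.2313]
ee_rot: [0.0, 0.991, 0.137, 0.0]
contact_force: [1.8, -0.8, -0.2]
width: 0.0854
gripper_force: 0.0
```

Call:
{"api": "apply_moves", "payload": {
  "xyz": [
    [0.117, -0.17, 0],
    [0.117, -0.17, 0],
    [0.117, -0.17, 0],
    [0.117, -0.17, 0],
    [0.117, -0.17, 0],
    [0.117, -0.17, 0],
    [0.117, -0.17, 0],
    [0.117, -0.17, 0]
  ],
  "rot": [
    [0, 0, 0],
    [0, 0, 0],
    [0, 0, 0],
    [0, 0, 0],
    [0, 0, 0],
    [0, 0, 0],
    [0, 0, 0],
    [0, 0, 0]
  ],
  "hand": [1, 1, 1, 1, 1, 1, 1, 1]
}}

```text
clock: 2.1
position: [0.4745, 0.3872, 0.2307]
ee_rot: [0.0, 0.99, 0.138, -0.0]
contact_force: [0.0, 0.1, 1.1]
width: 0.0851
gripper_force: 0.0
```

```bash
cat >> h.py <<'E'
def tgt(p,yaw,slope=0):
    "tool pose: down at yaw; slope tilts the tool axis to minus the deck's normal"
    return np.array(p),R.from_euler("z",yaw)*R.from_euler("y",-slope)*R.from_quat([1,0,0,0])
def go(p,Rt):
    from rig import status
    s=status.get_state(); Rc=q(s["ee_rot"])
    dp=Rc.inv().apply(p-s["position"])/.3; dr=(Rc.inv()*Rt).as_rotvec()/(np.pi/3)
    print("t",s["clock"].round(2) if hasattr(s["clock"],"round") else s["clock"],"shift shares",dp.round(3),"rows>=",np.ceil(np.linalg.norm(dp)/.208),"turn",dr.round(3),"rows>=",np.ceil(np.linalg.norm(dr)/.178))
    print(" pos",s["position"].round(4),"F",s["contact_force"].round(1),"w",round(s["width"],4),"grip",round(s["gripper_force"],1),"q",s["qpos"].round(2))
E
python3 -c "
from h import *
go(*tgt([.4758,.3863,.06],.277))"
```

```text
t 2.1 shift shares [0.003 0.004 0.569] rows>= 3.0 turn [0.001 0.    0.   ] rows>= 1.0
 pos [0.4745 0.3872 0.2307] F [0.  0.1 1.1] w 0.0851 grip 0.0 q [ 0.57  0.33  1.42 -0.    1.39  1.86]
```

Call:
{"api": "apply_moves", "payload": {
  "xyz": [
    [0.003, 0.004, 0.15],
    [0, 0, 0.15],
    [0, 0, 0.15],
    [0, 0, 0.12],
    [0, 0, 0.08],
    [0, 0, 0.05],
    [0, 0, 0.025],
    [0, 0, 0]
  ],
  "rot": [
    [0, 0, 0],
    [0, 0, 0],
    [0, 0, 0],
    [0, 0, 0],
    [0, 0, 0],
    [0, 0, 0],
    [0, 0, 0],
    [0, 0, 0]
  ],
  "hand": [0.4, 0.4, 0.4, 0.4, 0.4, 0.4, 0.4, 0.4]
}}

```text
clock: 3.1
position: [0.4757, 0.3844, 0.0138]
ee_rot: [0.0, 0.99, 0.138, 0.0]
contact_force: [-0.2, 0.3, -0.3]
width: 0.06
gripper_force: 0.0
```

Call:
{"api": "apply_moves", "payload": {
  "xyz": [
    [0, 0, 0],
    [0, 0, 0],
    [0, 0, 0],
    [0, 0, 0],
    [0, 0, 0],
    [0, 0, 0],
    [0, 0, 0],
    [0, 0, 0]
  ],
  "rot": [
    [0, 0, 0],
    [0, 0, 0],
    [0, 0, 0],
    [0, 0, 0],
    [0, 0, 0],
    [0, 0, 0],
    [0, 0, 0],
    [0, 0, 0]
  ],
  "hand": [-1, -1, -1, -1, -1, -1, -1, -1],
  "force": 50
}}

```text
clock: 4.1
position: [0.4764, 0.3849, 0.0151]
ee_rot: [-0.001, 0.99, 0.138, 0.001]
contact_force: [-0.1, -0.4, 6.4]
width: 0.0385
gripper_force: 52.3
```

Call:
{"api": "apply_moves", "payload": {
  "xyz": [
    [0, 0, -0.02],
    [0, 0, -0.06],
    [0, 0, -0.12],
    [0, 0, -0.18],
    [0, 0, -0.18],
    [0, 0, -0.18],
    [0, 0, -0.08],
    [0, 0, 0]
  ],
  "rot": [
    [0, 0, 0],
    [0, 0, 0],
    [0, 0, 0],
    [0, 0, 0],
    [0, 0, 0],
    [0, 0, 0],
    [0, 0, 0],
    [0, 0, 0]
  ],
  "hand": [-1, -1, -1, -1, -1, -1, -1, -1],
  "force": 80
}}

```text
clock: 5.1
position: [0.4759, 0.3846, 0.2612]
ee_rot: [-0.001, 0.99, 0.138, 0.001]
contact_force: [-0.0, -0.8, -4.1]
width: 0.0373
gripper_force: 81.6
```

```bash
python3 -c "
from h import *
go(*tgt([.38,.05,.26],.277))
Rd=R.from_euler('z',-.5)*R.from_euler('y',-np.pi/6)
P,Q=tgt(np.array([.523,-.3395,.076])+Rd.apply([-.028,0,.0145+.08]),-.5,np.pi/6)
print(P); go(P,Q); print((tgt([0]*3,.277)[1].inv()*Q).as_rotvec()/(np.pi/3), tgt([0]*3,.277)[1].inv().apply(P-[.38,.05,.26])/.3)"
```

```text
t 5.1 shift shares [-0.612  0.985  0.001] rows>= 6.0 turn [-0.001 -0.003 -0.   ] rows>= 1.0
 pos [0.4759 0.3846 0.2612] F [-0.  -0.8 -4.1] w 0.0373 grip 81.6 q [ 0.57  0.32  1.37 -0.    1.45  1.86]
[ 0.46025398 -0.30522169  0.1438394 ]
t 5.1 shift shares [-0.68   2.198  0.388] rows>= 12.0 turn [-0.196  0.472  0.724] rows>= 5.0
 pos [0.4759 0.3846 0.2612] F [-0.  -0.8 -4.1] w 0.0373 grip 81.6 q [ 0.57  0.32  1.37 -0.    1.45  1.86]
[-0.19415787  0.47436273  0.72460704] [-0.06649402  1.21209287  0.387202  ]
```

Call:
{"api": "apply_moves", "payload": {
  "xyz": [
    [-0.06, 0.1, 0],
    [-0.09, 0.145, 0],
    [-0.1, 0.16, 0],
    [-0.1, 0.16, 0],
    [-0.1, 0.16, 0],
    [-0.1, 0.16, 0],
    [-0.062, 0.1, 0],
    [0, 0, 0]
  ],
  "rot": [
    [0, 0, 0],
    [0, 0, 0],
    [0, 0, 0],
    [0, 0, 0],
    [0, 0, 0],
    [0, 0, 0],
    [0, 0, 0],
    [0, 0, 0]
  ],
  "hand": [-1, -1, -1, -1, -1, -1, -1, -1]
}}

```text
clock: 6.1
position: [0.3772, 0.0481, 0.2576]
ee_rot: [0.0, 0.991, 0.136, -0.003]
contact_force: [-0.1, 0.4, -4.8]
width: 0.0376
gripper_force: 81.8
```

Call:
{"api": "apply_moves", "payload": {
  "xyz": [
    [0, 0, 0],
    [0, 0, 0],
    [0, 0, 0],
    [0, 0, 0],
    [0, 0, 0],
    [0, 0, 0],
    [0, 0, 0],
    [0, 0, 0]
  ],
  "rot": [
    [-0.024, 0.059, 0.09],
    [-0.024, 0.059, 0.091],
    [-0.024, 0.059, 0.09],
    [-0.024, 0.059, 0.091],
    [-0.024, 0.059, 0.09],
    [-0.024, 0.059, 0.091],
    [-0.025, 0.059, 0.09],
    [-0.025, 0.059, 0.091]
  ],
  "hand": [-1, -1, -1, -1, -1, -1, -1, -1]
}}

```text
clock: 7.1
position: [0.3777, 0.0505, 0.2573]
ee_rot: [0.064, 0.936, -0.24, 0.248]
contact_force: [0.4, 0.1, -4.5]
width: 0.0375
gripper_force: 81.9
```

```bash
python3 -c "
from h import *
Rd=R.from_euler('z',-.5)*R.from_euler('y',-np.pi/6)
P,Q=tgt(np.array([.523,-.3395,.076])+Rd.apply([-.028,0,.0145+.08]),-.5,np.pi/6)
go(P,Q)"
```

```text
t 7.1 shift shares [0.518 0.906 0.732] rows>= 7.0 turn [ 0.003  0.005 -0.002] rows>= 1.0
 pos [0.3777 0.0505 0.2573] F [ 0.4  0.1 -4.5] w 0.0375 grip 81.9 q [ 0.29 -0.22  2.08 -0.45  0.95  2.56]
```

Call:
{"api": "apply_moves", "payload": {
  "xyz": [
    [0.04, 0.07, 0.056],
    [0.06, 0.11, 0.09],
    [0.073, 0.128, 0.104],
    [0.073, 0.128, 0.104],
    [0.073, 0.128, 0.104],
    [0.073, 0.128, 0.104],
    [0.073, 0.128, 0.104],
    [0.053, 0.086, 0.066]
  ],
  "rot": [
    [0, 0, 0],
    [0, 0, 0],
    [0, 0, 0],
    [0, 0, 0],
    [0, 0, 0],
    [0, 0, 0],
    [0.003, 0.005, -0.002],
    [0, 0, 0]
  ],
  "hand": [-1, -1, -1, -1, -1, -1, -1, -1]
}}

```text
clock: 8.1
position: [0.4628, -0.306, 0.1434]
ee_rot: [0.062, 0.936, -0.239, 0.25]
contact_force: [-0.4, 0.8, -3.9]
width: 0.0372
gripper_force: 81.9
```

Call:
{"api": "apply_moves", "payload": {
  "xyz": [
    [0, 0, 0.03],
    [0, 0, 0.04],
    [0, 0, 0.03],
    [0, 0, 0]
  ],
  "rot": [
    [0, 0, 0],
    [0, 0, 0],
    [0, 0, 0],
    [0, 0, 0]
  ],
  "hand": [-1, -1, -1, -1]
}}

```text
clock: 8.6
position: [0.4769, -0.3113, 0.12]
ee_rot: [0.063, 0.936, -0.237, 0.251]
contact_force: [-0.2, -1.5, -3.8]
width: 0.0377
gripper_force: 81.9
```

```bash
python3 - <<'E'
from h import *
from rig import get_image
import cv2
Rd=R.from_euler('z',-.5)*R.from_euler('y',-np.pi/6)
P,Q=tgt(np.array([.523,-.3395,.076])+Rd.apply([-.028,0,.0145+.03]),-.5,np.pi/6)
go(P,Q)
d={n:get_image(n) for n in("top","side")}; pickle.dump(d,open("hold.pkl","wb"))
def crop(I,x,y,w,h,k):
    c=cv2.resize(I[y:y+h,x:x+w],None,fx=k,fy=k,interpolation=cv2.INTER_CUBIC); return cv2.convertScaleAbs(c,alpha=1.5)
a=crop(d["top"]["pixels"][:,:,::-1],385,178,80,90,5); b=crop(d["side"]["pixels"][:,:,::-1],283,110,80,90,5)
cv2.imwrite("pics/hold.png",np.hstack([a,b]))
E
```

```text
t 8.6 shift shares [-0.011  0.009  0.068] rows>= 1.0 turn [-0.004 -0.     0.003] rows>= 1.0
 pos [ 0.4769 -0.3113  0.12  ] F [-0.2 -1.5 -3.8] w 0.0377 grip 81.9 q [-0.8   0.17  2.12  0.42  0.38  0.92]
```

View pics/hold.png

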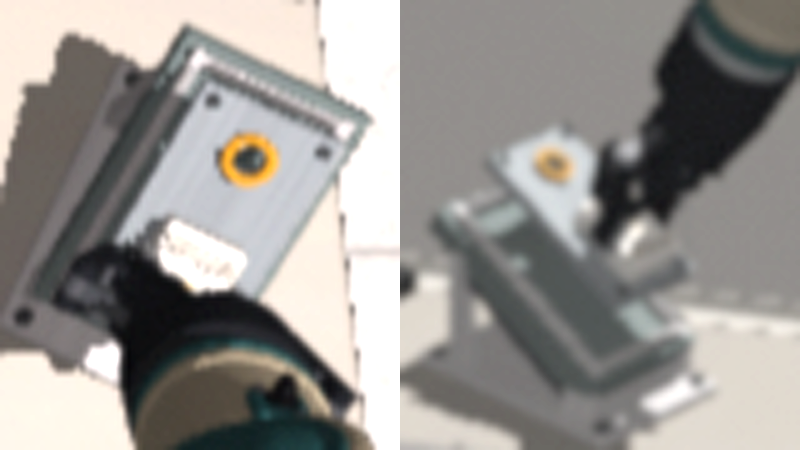

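The held carrier shows its eyelet at top crop (249,160) and side crop (152,165), with far screws at top (212,101) and (323,152). It looks level over the pocket. I'll check the eyelet in the deck frame.

```bash
python3 - <<'E'
from h import *
from rig import status
T=lambda c:px(c,5,[385,178]);S=lambda c:px(c,5,[283,110])
s=least_squares(lambda p:np.concatenate([(proj("top",p)-T([249,160])).ravel(),(proj("side",p)-S([152,165])).ravel()]),[.5,-.35,.13])
O=np.array([.523,-.3395,.076]);Rd=R.from_euler('z',-.5)*R.from_euler('y',-np.pi/6)
print("eyelet",s.x,s.fun.round(2),"deck frame",Rd.inv().apply(s.x-O).round(4))
st=status.get_state();Rt=q(st["ee_rot"])
print("eyelet in tool",Rt.inv().apply(s.x-st["position"]).round(4)," tool in deck",Rd.inv().apply(st["position"]-O).round(4))
# predicted from tool pose: where expected to be in image (screws assumed mirror symmetric about carrier x)
X=lambda v:st["position"]+Rt.apply(v)
# carrier frame in tool: x->x, y->-y, z->-z ; fit carrier offset & yaw in hand to eyelet + far screws (a,+-b)
def cr(p,v): return X(R.from_euler("z",p[2]).apply((np.array(v)-[-.028,0,p[3]])*[1,-1,-1])+[p[0],p[1],0])
V=[[.04,0,.014],[.058,.028,.010],[.058,-.028,.010]]
obs=T([[249,160],[212,101],[323,152]])
f=lambda p:np.r_[(proj("top",cr([*p[:3],.0145],V*np.array([[1,1,1],[p[3]/.058,p[4]/.028,1],[p[3]/.058,p[4]/.028,1]])))-obs).ravel()]
r=least_squares(f,[0,0,0,.058,.028],x_scale=.01);print(r.x.round(4),r.fun.round(2))
E
```

```text
eyelet [ 0.53106905 -0.33853773  0.15147643] [-0.02 -0.08  0.1   0.02] deck frame [0.0435 0.0047 0.0621]
eyelet in tool [ 0.0672 -0.0023  0.0039]  tool in deck [-0.0237  0.0021  0.0658]
[-0.0004 -0.0016 -0.0177  0.0575  0.0281] [ 0.09  0.05 -0.03 -0.06 -0.06  0.  ]
```

The carrier sits about 3.5 mm too far up-slope, 3.5–4.7 mm to the left and 0.02 rad off in yaw, with a small droop. I'll correct for that while lowering.

Call:
{"api": "apply_moves", "payload": {
  "xyz": [
    [-0.006, 0.006, 0.02],
    [-0.0063, 0.0053, 0.03],
    [0, 0, 0.03],
    [0, 0, 0.03],
    [0, 0, 0],
    [0, 0, 0]
  ],
  "rot": [
    [-0.004, 0, 0.019],
    [0, 0, 0],
    [0, 0, 0],
    [0, 0, 0],
    [0, 0, 0],
    [0, 0, 0]
  ],
  "hand": [-1, -1, -1, -1, -1, -1]
}}

```text
clock: 9.45
position: [0.4871, -0.3223, 0.0905]
ee_rot: [0.063, 0.933, -0.247, 0.252]
contact_force: [0.1, 0.3, -4.3]
width: 0.0372
gripper_force: 81.9
```

```bash
python3 - <<'E'
from h import *
from rig import get_image
import cv2
P,Q=tgt([0,0,0],-.5,np.pi/6)
Rd=R.from_euler('z',-.5)*R.from_euler('y',-np.pi/6)
P=np.array([.523,-.3395,.076])+Rd.apply([-.028,-.0013,.0145]); go(P,Q)
d={n:get_image(n) for n in("top","side")}
def crop(I,x,y,w,h,k):
    c=cv2.resize(I[y:y+h,x:x+w],None,fx=k,fy=k,interpolation=cv2.INTER_CUBIC); return cv2.convertScaleAbs(c,alpha=1.5)
a=crop(d["top"]["pixels"][:,:,::-1],395,178,65,80,6); b=crop(d["side"]["pixels"][:,:,::-1],285,130,65,80,6)
cv2.imwrite("pics/hold2.png",np.hstack([a,b]))
E
```

```text
t 9.45 shift shares [-0.003 -0.003  0.06 ] rows>= 1.0 turn [ 0.002 -0.002 -0.017] rows>= 1.0
 pos [ 0.4871 -0.3223  0.0905] F [ 0.1  0.3 -4.3] w 0.0372 grip 81.9 q [-0.79  0.23  2.14  0.51  0.3   0.84]
```

View pics/hold2.png

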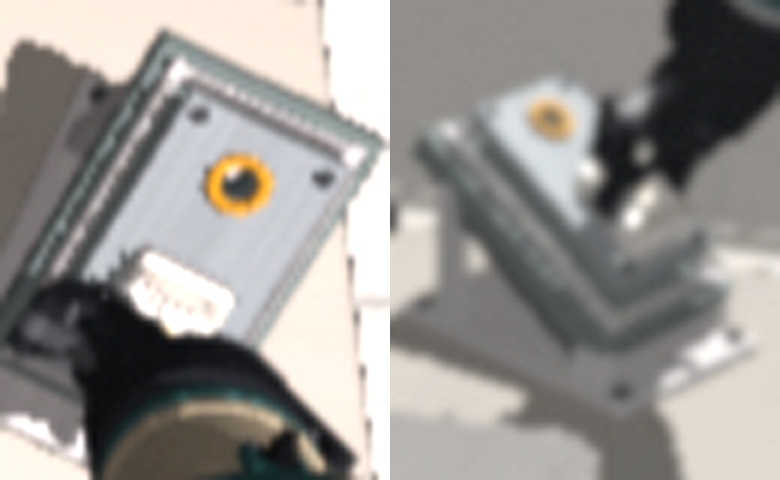

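The carrier hovers square over the pocket, with its eyelet at top crop (239,184) and side crop (160,118). I'll check the numbers before lowering.

```bash
python3 - <<'E'
from h import *
T=lambda c:px(c,6,[395,178]);S=lambda c:px(c,6,[285,130])
O=np.array([.523,-.3395,.076]);Rd=R.from_euler('z',-.5)*R.from_euler('y',-np.pi/6)
s=least_squares(lambda p:np.concatenate([(proj("top",p)-T([239,184])).ravel(),(proj("side",p)-S([160,118])).ravel()]),[.5,-.35,.13])
print(s.x,s.fun.round(2),Rd.inv().apply(s.x-O).round(4))
h=Rd.inv().apply(np.array([0.55269023,-0.35804463,0.09532355])-O);print("hole tri",h.round(4))
m=lambda a,b:None
# screws direction (top view) in deck plane z=.028
def ray(c):
    g=lambda p:(proj("top",O+Rd.apply([p[0],p[1],.026]))-T(c)).ravel()
    return least_squares(g,[.05,0],x_scale=.01).x
a,b=ray([198,115]),ray([322,177]);print(a,b,"yaw err",np.arctan2(a[0]-b[0],-(a[1]-b[1]) if 0 else a[1]-b[1]))
E
```

```text
[ 0.5404989  -0.35065933  0.12249488] [ 0.01  0.06 -0.08 -0.01] [ 0.0412 -0.0014  0.0299]
hole tri [ 0.0399 -0.002  -0.0007]
[0.05871827 0.02631894] [ 0.0581937  -0.02890848] yaw err 0.009497931428971195
```

Call:
{"api": "apply_moves", "payload": {
  "xyz": [
    [-0.004, 0, 0.01],
    [0, 0, 0.01],
    [0, 0, 0.01],
    [0, 0, 0.01],
    [0, 0, 0]
  ],
  "rot": [
    [0, 0, 0],
    [0, 0, 0],
    [0, 0, 0],
    [0, 0, 0],
    [0, 0, 0]
  ],
  "hand": [-1, -1, -1, -1, -1]
}}

```text
clock: 10.18
position: [0.4915, -0.3246, 0.0793]
ee_rot: [0.063, 0.933, -0.247, 0.252]
contact_force: [0.9, -0.1, -3.5]
width: 0.0375
gripper_force: 81.9
```

Call:
{"api": "apply_moves", "payload": {
  "xyz": [
    [0, 0, 0.005],
    [0, 0, 0.004],
    [0, 0, 0.003],
    [0, 0, 0]
  ],
  "rot": [
    [0, 0, 0],
    [0, 0, 0],
    [0, 0, 0],
    [0, 0, 0]
  ],
  "hand": [-1, -1, -1, -1]
}}

```text
clock: 10.68
position: [0.493, -0.3255, 0.0765]
ee_rot: [0.063, 0.933, -0.247, 0.252]
contact_force: [-0.5, 0.3, -3.4]
width: 0.0375
gripper_force: 82.0
```

```bash
python3 -c "
from h import *
P,Q=tgt([0,0,0],-.5,np.pi/6)
Rd=R.from_euler('z',-.5)*R.from_euler('y',-np.pi/6)
P=np.array([.523,-.3395,.076])+Rd.apply([-.028,-.0013,.0145]); go(P,Q)"
```

```text
t 10.675 shift shares [ 0.001 -0.003  0.008] rows>= 1.0 turn [ 0.002 -0.002 -0.017] rows>= 1.0
 pos [ 0.493  -0.3255  0.0765] F [-0.5  0.3 -3.4] w 0.0375 grip 82.0 q [-0.79  0.27  2.14  0.57  0.27  0.79]
```

Call:
{"api": "apply_moves", "payload": {
  "xyz": [
    [0, 0, 0.004],
    [0, 0, 0],
    [0, 0, 0.004],
    [0, 0, 0]
  ],
  "rot": [
    [0, 0, 0],
    [0, 0, 0],
    [0, 0, 0],
    [0, 0, 0]
  ],
  "hand": [-1, -1, -1, -1]
}}

```text
clock: 11.18
position: [0.4933, -0.3257, 0.076]
ee_rot: [0.063, 0.933, -0.247, 0.253]
contact_force: [-14.4, 5.4, 14.3]
width: 0.0373
gripper_force: 84.6
```

Call:
{"api": "apply_moves", "payload": {
  "xyz": [
    [0, 0, 0.004],
    [0, 0, 0]
  ],
  "rot": [
    [0, 0, 0],
    [0, 0, 0]
  ],
  "hand": [-1, -1]
}}

```text
clock: 11.42
position: [0.4933, -0.3257, 0.076]
ee_rot: [0.064, 0.933, -0.247, 0.253]
contact_force: [-22.9, 8.4, 25.7]
width: 0.0372
gripper_force: 86.2
```

```bash
cat >> h.py <<'E'
def eyelet():
    import cv2
    from rig import get_image
    obs=[]
    for n,(x,y,w,hh) in (("top",(410,180,50,50)),("side",(285,130,60,60))):
        I=get_image(n)["pixels"][y:y+hh,x:x+w].astype(float)
        m=((I[:,:,0]-I[:,:,2])>60).astype(np.uint8)
        c=cv2.findNonZero(m); (u,v),(a,b),_=cv2.minAreaRect(cv2.convexHull(c))
        obs.append((n,np.array([u+x,v+y]))); print(n,m.sum(),obs[-1][1].round(1),round(a,1),round(b,1))
    s=least_squares(lambda p:np.concatenate([(proj(n,p)-u).ravel() for n,u in obs]),[.55,-.35,.1])
    O=np.array([.523,-.3395,.076]);Rd=R.from_euler('z',-.5)*R.from_euler('y',-np.pi/6)
    print("eyelet deck frame",Rd.inv().apply(s.x-O).round(4),s.fun.round(2))
E
python3 -c "
from h import *
eyelet()"
```

```text
top 60 [433.3 207.1] 9.4 10.3Traceback (most recent call last):
  File "<string>", line 3, in <module>
    eyelet()
    ~~~~~~^^
  File "h.py", line 27, in eyelet
    c=cv2.findNonZero(m); (u,v),(a,b),_=cv2.minAreaRect(cv2.convexHull(c))
                                                        ~~~~~~~~~~~~~~^^^
cv2.error: OpenCV(4.12.0) /io/opencv/modules/imgproc/src/convhull.cpp:143: error: (-215:Assertion failed) total >= 0 && (depth == CV_32F || depth == CV_32S) in function 'convexHull'
```

```bash
sed -i 's/>60)/>(60 if n=="top" else 25))/' h.py; python3 -c "
from h import *
eyelet()
O=np.array([.523,-.3395,.076]);Rd=R.from_euler('z',-.5)*R.from_euler('y',-np.pi/6)
print(proj('top',O+Rd.apply([[.04,0,.014],[.04,0,.020]])),proj('side',O+Rd.apply([[.04,0,.014],[.04,0,.020]])))
"
```

```text
top 60 [433.3 207.1] 9.4 10.3
side 40 [310. 153.] 6.0 6.0
eyelet deck frame [ 0.0396 -0.0019  0.0131] [ 0.06  0.26 -0.34 -0.05]
[[432.80839205 206.95561012]
 [433.12341771 207.51930358]] [[309.28157596 152.84022799]
 [309.95854798 151.6325476 ]]
```

The carrier is seated and centred over the hole. I'll ease off, open, and back out along the normal.

Call:
{"api": "apply_moves", "payload": {
  "xyz": [
    [0, 0, -0.006],
    [0, 0, 0],
    [0, 0, 0],
    [0, 0, 0],
    [0, 0, 0],
    [0, 0, 0]
  ],
  "rot": [
    [0, 0, 0],
    [0, 0, 0],
    [0, 0, 0],
    [0, 0, 0],
    [0, 0, 0],
    [0, 0, 0]
  ],
  "hand": [-1, -1, 0.3, 0.3, 0.3, 0.3],
  "force": 20
}}

```text
clock: 12.38
position: [0.494, -0.3261, 0.075]
ee_rot: [0.063, 0.933, -0.247, 0.252]
contact_force: [0.6, 0.1, -0.1]
width: 0.0559
gripper_force: 0.0
```

Call:
{"api": "apply_moves", "payload": {
  "xyz": [
    [0, 0, -0.03],
    [0, 0, -0.07],
    [0, 0, -0.1],
    [0, 0, -0.13],
    [0, 0, -0.13],
    [0, 0, -0.05],
    [0, 0, 0]
  ],
  "rot": [
    [0, 0, 0],
    [0, 0, 0],
    [0, 0, 0],
    [0, 0, 0],
    [0, 0, 0],
    [0, 0, 0],
    [0, 0, 0]
  ],
  "hand": [0.3, 0.3, 0.3, 0.3, 0.3, 0.3, 0.3]
}}

```text
clock: 13.25
position: [0.4263, -0.2891, 0.2091]
ee_rot: [0.064, 0.933, -0.247, 0.254]
contact_force: [-0.3, -0.4, -0.4]
width: 0.0557
gripper_force: 0.0
```

```bash
python3 -c "
from h import *
eyelet()
go(*tgt([.38,.05,.26],-.5,np.pi/6))
go(*tgt([.4032,.2391,.2],.08))
print((tgt([0]*3,-.5,np.pi/6)[1].inv()*tgt([0]*3,.08)[1]).as_rotvec()/(np.pi/3))
"
```

```text
top 61 [433.  208.5] 9.0 10.0
side 42 [316.7 157.4] 23.3 5.5
eyelet deck frame [ 0.0284 -0.0108  0.0024] [ 0.73  3.25 -4.24 -0.65]
t 13.35 shift shares [-0.513 -0.907 -0.494] rows>= 6.0 turn [ 0.002 -0.002 -0.017] rows>= 1.0
 pos [ 0.4262 -0.2887  0.2071] F [-0.2 -0.5  0.2] w 0.0555 grip 0.0 q [-0.86 -0.04  2.07  0.3   0.63  1.03]
t 13.35 shift shares [-0.826 -1.492 -0.44 ] rows>= 9.0 turn [ 0.143 -0.489 -0.558] rows>= 5.0
 pos [ 0.4262 -0.2887  0.2071] F [-0.2 -0.5  0.2] w 0.0555 grip 0.0 q [-0.86 -0.04  2.07  0.3   0.63  1.03]
[ 0.14496204 -0.48577691 -0.5410057 ]
```

Call:
{"api": "apply_moves", "payload": {
  "xyz": [
    [0, 0, 0],
    [0, 0, 0],
    [0, 0, 0],
    [0, 0, 0],
    [0, 0, 0],
    [0, 0, 0]
  ],
  "rot": [
    [0.024, -0.0815, -0.093],
    [0.024, -0.0815, -0.093],
    [0.024, -0.0815, -0.093],
    [0.024, -0.0815, -0.093],
    [0.024, -0.0815, -0.093],
    [0.023, -0.0815, -0.093]
  ],
  "hand": [0.3, 0.3, 0.3, 0.3, 0.3, 0.3]
}}

```text
clock: 14.1
position: [0.4266, -0.289, 0.2058]
ee_rot: [-0.001, 0.999, 0.042, -0.002]
contact_force: [-0.1, -0.6, 0.5]
width: 0.0553
gripper_force: 0.0
```

```bash
python3 -c "
from h import *
go(*tgt([.4032,.2391,.2],.08))
"
```

```text
t 14.1 shift shares [ 0.069 -1.761  0.023] rows>= 9.0 turn [-0.002  0.004  0.003] rows>= 1.0
 pos [ 0.4266 -0.289   0.2058] F [-0.1 -0.6  0.5] w 0.0553 grip 0.0 q [-0.73  0.2   1.67 -0.    1.27  0.76]
```

Call:
{"api": "apply_moves", "payload": {
  "xyz": [
    [0.008, -0.2, 0],
    [0.008, -0.2, 0],
    [0.008, -0.2, 0],
    [0.008, -0.2, 0],
    [0.008, -0.2, 0],
    [0.008, -0.2, 0],
    [0.008, -0.2, 0],
    [0.008, -0.2, 0]
  ],
  "rot": [
    [-0.002, 0.004, 0.003],
    [0, 0, 0],
    [0, 0, 0],
    [0, 0, 0],
    [0, 0, 0],
    [0, 0, 0],
    [0, 0, 0],
    [0, 0, 0]
  ],
  "hand": [0.3, 0.3, 0.3, 0.3, 0.3, 0.3, 0.3, 0.3]
}}

```text
clock: 15.1
position: [0.408, 0.1932, 0.205]
ee_rot: [0.002, 0.999, 0.039, 0.002]
contact_force: [1.2, -0.3, -0.7]
width: 0.0552
gripper_force: 0.0
```

Call:
{"api": "apply_moves", "payload": {
  "xyz": [
    [0.005, -0.1, 0],
    [0, -0.061, 0],
    [0, 0, 0],
    [0, 0, 0]
  ],
  "rot": [
    [0, 0, 0],
    [0, 0, 0],
    [0, 0, 0],
    [0, 0, 0]
  ],
  "hand": [0.3, 0.3, 0.3, 0.3]
}}

```text
clock: 15.6
position: [0.4059, 0.2388, 0.2053]
ee_rot: [0.002, 0.999, 0.039, 0.001]
contact_force: [0.2, -0.3, 0.6]
width: 0.0559
gripper_force: 0.0
```

```bash
python3 -c "
from h import *
go(*tgt([.4032,.2391,.083],.08))
"
```

```text
t 15.6 shift shares [-0.01  -0.003  0.408] rows>= 2.0 turn [ 0.004 -0.003 -0.002] rows>= 1.0
 pos [0.4059 0.2388 0.2053] F [ 0.2 -0.3  0.6] w 0.0559 grip 0.0 q [ 0.39  0.14  1.76 -0.    1.25  1.88]
```

Call:
{"api": "apply_moves", "payload": {
  "xyz": [
    [-0.01, -0.003, 0.05],
    [0, 0, 0.1],
    [0, 0, 0.1],
    [0, 0, 0.08],
    [0, 0, 0.045],
    [0, 0, 0.016],
    [0, 0, 0],
    [0, 0, 0]
  ],
  "rot": [
    [0.004, -0.003, -0.002],
    [0, 0, 0],
    [0, 0, 0],
    [0, 0, 0],
    [0, 0, 0],
    [0, 0, 0],
    [0, 0, 0],
    [0, 0, 0]
  ],
  "hand": [0.3, 0.3, 0.3, 0.3, 0.3, 0.3, 0.3, 0.3]
}}

```text
clock: 16.6
position: [0.4039, 0.2405, 0.0896]
ee_rot: [-0.001, 0.999, 0.04, 0.002]
contact_force: [-0.6, 0.1, 0.7]
width: 0.0554
gripper_force: 0.0
```

Call:
{"api": "apply_moves", "payload": {
  "xyz": [
    [0, 0, 0],
    [0, 0, 0],
    [0, 0, 0],
    [0, 0, 0],
    [0, 0, 0],
    [0, 0, 0],
    [0, 0, 0],
    [0, 0, 0]
  ],
  "rot": [
    [0, 0, 0],
    [0, 0, 0],
    [0, 0, 0],
    [0, 0, 0],
    [0, 0, 0],
    [0, 0, 0],
    [0, 0, 0],
    [0, 0, 0]
  ],
  "hand": [-1, -1, -1, -1, -1, -1, -1, -1],
  "force": 50
}}

```text
clock: 17.6
position: [0.4035, 0.2404, 0.0894]
ee_rot: [-0.001, 0.999, 0.04, 0.001]
contact_force: [0.2, -1.2, 5.9]
width: 0.0182
gripper_force: 48.7
```

Call:
{"api": "apply_moves", "payload": {
  "xyz": [
    [0, 0, -0.02],
    [0, 0, -0.06],
    [0, 0, -0.1],
    [0, 0, -0.15],
    [0, 0, -0.15],
    [0, 0, -0.1],
    [0, 0, -0.03],
    [0, 0, 0]
  ],
  "rot": [
    [0, 0, 0],
    [0, 0, 0],
    [0, 0, 0],
    [0, 0, 0],
    [0, 0, 0],
    [0, 0, 0],
    [0, 0, 0],
    [0, 0, 0]
  ],
  "hand": [-1, -1, -1, -1, -1, -1, -1, -1]
}}

```text
clock: 18.6
position: [0.4027, 0.2398, 0.2713]
ee_rot: [-0.001, 0.999, 0.04, 0.0]
contact_force: [0.2, -0.9, -1.3]
width: 0.0185
gripper_force: 48.8
```

```bash
cat > fk.py <<'E'
from h import *
Q=[[-1.415,.276,1.505,0,1.361],[.57,.33,1.42,0,1.39],[.57,.32,1.37,0,1.45],[-.73,.2,1.67,0,1.27],[.39,.14,1.76,0,1.25],[.29,-.22,2.08,-.45,.95],[-.8,.17,2.12,.42,.38],[-.79,.23,2.14,.51,.3],[-.79,.27,2.14,.57,.27],[-.86,-.04,2.07,.3,.63]]
P=[[.157,-.5526,.2304],[.4745,.3872,.2307],[.4759,.3846,.2612],[.4266,-.289,.2058],[.4059,.2388,.2053],[.3777,.0505,.2573],[.4769,-.3113,.12],[.4871,-.3223,.0905],[.493,-.3255,.0765],[.4262,-.2887,.2071]]
E=lambda a,t:R.from_euler(a,t)
def cols(s,sg):
    A=E("z",s[0]);B=A*E("y",s[1]);C=A*E("y",s[1]+s[2]);D=C*E("z",sg*s[3])*E("y",s[4])
    return np.array([A.apply([1,0,0]),B.apply([0,0,1]),C.apply([1,0,0]),C.apply([0,0,1]),[0,0,1],D.apply([0,0,1])]).T,D
best=None
for sg in(1,-1):
    M=np.vstack([cols(s,sg)[0] for s in Q]);k,_,_,_=np.linalg.lstsq(M,np.ravel(P),rcond=None)
    e=np.abs(M@k-np.ravel(P)).max();print(sg,k.round(3),e.round(4))
    if best is None or e<best[0]: best=(e,sg,k)
_,sg,k=best
O=np.array([.523,-.3395,.076]);Rd=E('z',-.5)*E('y',-np.pi/6)
def ik(p,zd,x0):
    f=lambda s:np.r_[(cols(s,sg)[0]@k-p)*10,cols(s,sg)[1].apply([0,0,1])-zd]
    r=least_squares(f,x0,bounds=([-2.8,-.75,.22,-1.18,.02],[2.8,2.08,2.7,4.3,2.7]));return r.x.round(3),np.abs(r.fun).max().round(4)
if __name__=="__main__":
    for h in(.14,.12,.09,.06,.031): print(h,ik(O+Rd.apply([.038,-.002,h]),-Rd.apply([0,0,1]),[-.7,.3,1.9,.5,.3]))
    print("tilt 27deg",ik(O+Rd.apply([.038,-.002,.031]),-(E('z',-.5)*E('y',-.47)).apply([0,0,1]),[-.7,.3,1.9,.5,.3]))
E
python3 fk.py; python3 -c "
from h import *
import cv2
from rig import get_image
go(*tgt([.38,.05,.27],.08))
t=get_image('top');s=get_image('side');pickle.dump((t,s),open('mid.pkl','wb'))
a=t['pixels'][178:258,395:460];b=s['pixels'][130:210,285:350]
cv2.imwrite('pics/mid.png',cv2.convertScaleAbs(cv2.resize(np.hstack([a,b])[:,:,::-1],None,fx=6,fy=6,interpolation=cv2.INTER_CUBIC),alpha=1.5))
"
```

```text
1 [-0.031  0.664  0.093  0.451  0.198  0.421] 0.0858
-1 [ 0.363  0.272 -0.283  0.076 -0.515 -0.235] 0.1175
0.14 (array([-0.631,  0.064,  1.953,  0.114,  0.608]), np.float64(0.0))
0.12 (array([-0.627,  0.097,  1.963,  0.119,  0.565]), np.float64(0.0))
0.09 (array([-0.623,  0.149,  1.974,  0.128,  0.502]), np.float64(0.0))
0.06 (array([-0.618,  0.202,  1.982,  0.139,  0.441]), np.float64(0.0))
0.031 (array([-0.614,  0.255,  1.986,  0.153,  0.384]), np.float64(0.0))
tilt 27deg (array([-0.609,  0.264,  1.936,  0.108,  0.476]), np.float64(0.0))
t 18.6 shift shares [-0.126  0.625  0.003] rows>= 4.0 turn [-0.001 -0.001 -0.   ] rows>= 1.0
 pos [0.4027 0.2398 0.2713] F [ 0.2 -0.9 -1.3] w 0.0185 grip 48.8 q [0.39 0.09 1.64 0.   1.41 1.88]
```

View pics/mid.png

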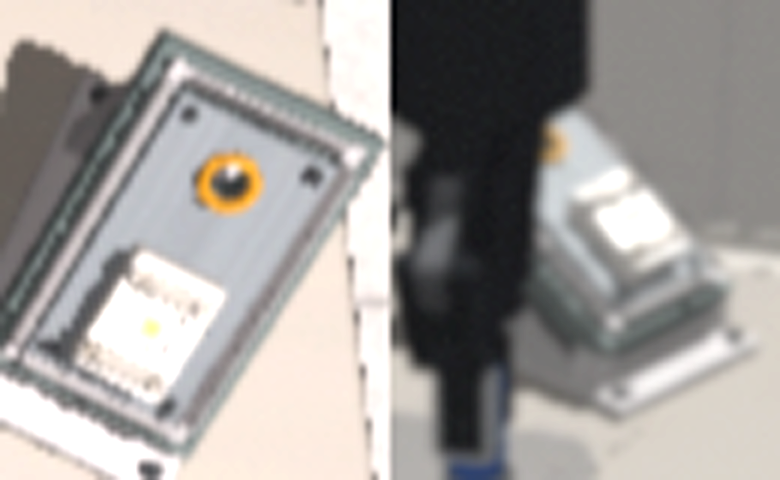

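```bash
sed -i 's/D.apply(\[0,0,1\])\])/D.apply([0,0,1]),A.apply([0,1,0]),D.apply([1,0,0])])/' fk.py; python3 fk.py
```

```text
1 [0.011 0.626 0.059 0.414 0.131 0.358 0.068 0.003] 0.0032
-1 [ 0.021  0.387 -0.248  0.248 -0.363 -0.03   0.057 -0.15 ] 0.072
0.14 (array([-0.791,  0.07 ,  1.935,  0.241,  0.646]), np.float64(0.0))
0.12 (array([-0.784,  0.103,  1.946,  0.25 ,  0.601]), np.float64(0.0))
0.09 (array([-0.774,  0.154,  1.961,  0.269,  0.535]), np.float64(0.0))
0.06 (array([-0.765,  0.207,  1.972,  0.293,  0.472]), np.float64(0.0))
0.031 (array([-0.757,  0.26 ,  1.979,  0.322,  0.413]), np.float64(0.0))
tilt 27deg (array([-0.748,  0.27 ,  1.932,  0.236,  0.494]), np.float64(0.0))
```

The top half shows the carrier flat in the pocket with its eyelet at (229,183). The pin is in the gripper, and its blue handle is visible in the side half. Next I compute the pin target.

```bash
python3 - <<'E'
from h import *
O=np.array([.523,-.3395,.076]);Rd=R.from_euler('z',-.5)*R.from_euler('y',-np.pi/6)
def xy(u,z): return least_squares(lambda p:(proj("top",O+Rd.apply([p[0],p[1],z]))-u).ravel(),[.04,0],x_scale=.01).x.round(4)
print("eyelet now",xy(px([229,183],6,[395,178]),.014),"held",xy([433.3,207.1],.014),"hole0",xy(px([372,197],7,[380,178]),0))
T=tgt(O+Rd.apply([.038,-.001,.125]),-.5,np.pi/6)
go(*tgt([.40,-.12,.28],.08))
Rv=tgt([0]*3,.08)[1]
print("turn",(Rv.inv()*T[1]).as_rotvec()/(np.pi/3)); print("then",T[1].inv().apply(T[0]-[.40,-.12,.28])/.3)
E
```

```text
eyelet now [ 0.0374 -0.0013] held [ 0.0402 -0.0012] hole0 [ 0.0406 -0.0014]
t 18.7 shift shares [-0.102  1.194 -0.033] rows>= 6.0 turn [-0.001  0.002 -0.   ] rows>= 1.0
 pos [0.4021 0.2396 0.2702] F [-0.5 -1.2 -1.3] w 0.0187 grip 48.8 q [0.39 0.09 1.64 0.   1.41 1.88]
turn [-0.14496204  0.48577691  0.5410057 ]
then [0.40205439 0.44886677 0.52752488]
```

Call:
{"api": "apply_moves", "payload": {
  "xyz": [
    [-0.005, 0.1, 0],
    [-0.013, 0.18, -0.015],
    [-0.015, 0.2, -0.014],
    [-0.015, 0.2, 0],
    [-0.015, 0.2, 0],
    [-0.015, 0.2, 0],
    [-0.01, 0.12, 0],
    [0, 0, 0]
  ],
  "rot": [
    [0, 0, 0],
    [0, 0, 0],
    [0, 0, 0],
    [0, 0, 0],
    [0, 0, 0],
    [0, 0, 0],
    [0, 0, 0],
    [0, 0, 0]
  ],
  "hand": [-1, -1, -1, -1, -1, -1, -1, -1]
}}

```text
clock: 19.7
position: [0.4046, -0.1231, 0.2782]
ee_rot: [-0.001, 0.999, 0.038, -0.001]
contact_force: [0.1, 1.3, -0.9]
width: 0.0188
gripper_force: 49.1
```

Call:
{"api": "apply_moves", "payload": {
  "xyz": [
    [0, 0, 0],
    [0, 0, 0],
    [0, 0, 0],
    [0, 0, 0],
    [0, 0, 0],
    [0, 0, 0],
    [0, 0, 0],
    [0, 0, 0]
  ],
  "rot": [
    [-0.018, 0.061, 0.068],
    [-0.018, 0.061, 0.068],
    [-0.018, 0.061, 0.068],
    [-0.018, 0.061, 0.068],
    [-0.018, 0.061, 0.068],
    [-0.018, 0.061, 0.068],
    [-0.018, 0.06, 0.067],
    [-0.018, 0.06, 0.067]
  ],
  "hand": [-1, -1, -1, -1, -1, -1, -1, -1]
}}

```text
clock: 20.7
position: [0.4042, -0.1194, 0.2783]
ee_rot: [0.062, 0.936, -0.241, 0.251]
contact_force: [-0.0, 0.4, -0.9]
width: 0.0184
gripper_force: 49.2
```

```bash
cat > pt.py <<'E'
from h import *
import sys
O=np.array([.523,-.3395,.076]);Rd=R.from_euler('z',-.5)*R.from_euler('y',-np.pi/6)
go(*tgt(O+Rd.apply([.038,-.0013,float(sys.argv[1])]),-.5,np.pi/6))
E
python3 pt.py .125
```

```text
t 20.7 shift shares [0.398 0.458 0.515] rows>= 4.0 turn [-0.003  0.001 -0.004] rows>= 1.0
 pos [ 0.4042 -0.1194  0.2783] F [-0.   0.4 -0.9] w 0.0184 grip 49.2 q [-0.42 -0.26  2.05 -0.05  0.83  1.68]
```

Call:
{"api": "apply_moves", "payload": {
  "xyz": [
    [0.05, 0.06, 0.05],
    [0.07, 0.08, 0.08],
    [0.08, 0.09, 0.1],
    [0.08, 0.09, 0.11],
    [0.07, 0.08, 0.11],
    [0.048, 0.058, 0.065],
    [0, 0, 0],
    [0, 0, 0]
  ],
  "rot": [
    [-0.003, 0.001, -0.004],
    [0, 0, 0],
    [0, 0, 0],
    [0, 0, 0],
    [0, 0, 0],
    [0, 0, 0],
    [0, 0, 0],
    [0, 0, 0]
  ],
  "hand": [-1, -1, -1, -1, -1, -1, -1, -1]
}}

```text
clock: 21.7
position: [0.4975, -0.3262, 0.2049]
ee_rot: [0.063, 0.936, -0.238, 0.25]
contact_force: [0.4, 0.6, -1.3]
width: 0.0183
gripper_force: 49.3
```

```bash
python3 pt.py .103; python3 -c "
from h import *
import cv2
from rig import get_image
t=get_image('top');s=get_image('side')
a=t['pixels'][178:258,395:460];b=s['pixels'][100:180,285:350]
cv2.imwrite('pics/pre.png',cv2.convertScaleAbs(cv2.resize(np.hstack([a,b])[:,:,::-1],None,fx=6,fy=6,interpolation=cv2.INTER_CUBIC),alpha=1.5))
"
```

```text
t 21.7 shift shares [-0.005  0.003  0.076] rows>= 1.0 turn [-0.001  0.002  0.002] rows>= 1.0
 pos [ 0.4975 -0.3262  0.2049] F [ 0.4  0.6 -1.3] w 0.0183 grip 49.3 q [-0.78  0.09  1.94  0.25  0.62  1.12]
```

View pics/pre.png

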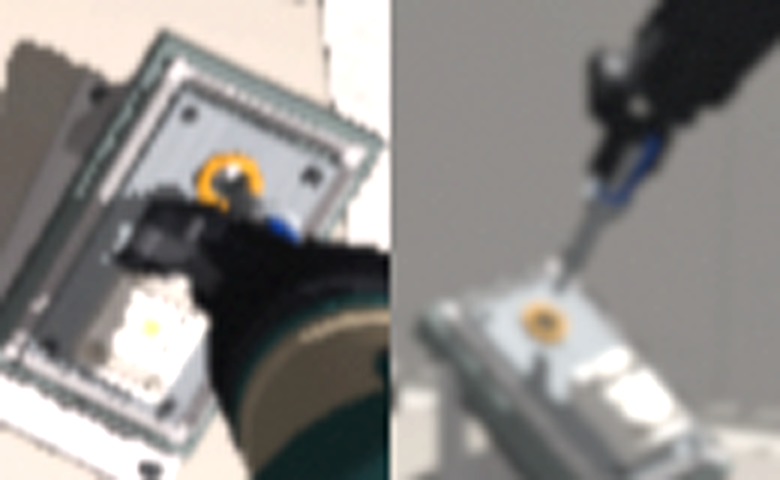

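The pin is in hand over the eyelet, with its nose at side crop (173,286) and about (234,184) in the top crop. I'll compare this with the predicted nose and check that it runs along the hole axis.

```bash
python3 - <<'E'
from h import *
from rig import status
O=np.array([.523,-.3395,.076]);Rd=R.from_euler('z',-.5)*R.from_euler('y',-np.pi/6)
s=status.get_state();Rt=q(s["ee_rot"]);nose=s["position"]+Rt.apply([0,0,.0794])
T=px([234,184],6,[395,178]);S=px([173,286],6,[285,100])
print("pred",proj("top",nose),proj("side",nose),"seen",T,S,"nose deck",Rd.inv().apply(nose-O).round(4))
r=least_squares(lambda p:np.concatenate([(proj("top",p)-T).ravel(),(proj("side",p)-S).ravel()]),nose);print(Rd.inv().apply(r.x-O).round(4),r.fun.round(2))
Te=px([229,183],6,[395,178]);Se=px([155,321],6,[285,100])
r=least_squares(lambda p:np.concatenate([(proj("top",p)-Te).ravel(),(proj("side",p)-Se).ravel()]),nose);print("eyelet",Rd.inv().apply(r.x-O).round(4),r.fun.round(2))
E
```

```text
pred [[434.96705169 210.13170615]] [[313.15000164 145.86018455]] seen [433.58333333 208.25      ] [313.41666667 147.25      ] nose deck [ 0.0405 -0.0007  0.0474]
[0.0405 0.0017 0.0427] [ 0.22  0.99 -1.32 -0.21]
eyelet [ 0.0373 -0.0013  0.0153] [ 0.03  0.15 -0.2  -0.03]
```

Call:
{"api": "apply_moves", "payload": {
  "xyz": [
    [-0.009, 0.004, 0],
    [0, 0, 0.03],
    [0, 0, 0.03],
    [0, 0, 0.03],
    [0, 0, 0.02],
    [0, 0, 0.015],
    [0, 0, 0.01],
    [0, 0, 0]
  ],
  "rot": [
    [0, 0, 0],
    [0, 0, 0],
    [0, 0, 0],
    [0, 0, 0],
    [0, 0, 0],
    [0, 0, 0],
    [0, 0, 0],
    [0, 0, 0]
  ],
  "hand": [-1, -1, -1, -1, -1, -1, -1, -1]
}}

```text
clock: 22.8
position: [0.5133, -0.338, 0.1695]
ee_rot: [0.065, 0.936, -0.238, 0.251]
contact_force: [-0.6, -0.1, -0.7]
width: 0.0183
gripper_force: 49.3
```

```bash
python3 pt.py .0314
```

```text
t 22.8 shift shares [-0.003 -0.007  0.181] rows>= 1.0 turn [ 0.001 -0.001  0.001] rows>= 1.0
 pos [ 0.5133 -0.338   0.1695] F [-0.6 -0.1 -0.7] w 0.0183 grip 49.3 q [-0.78  0.16  1.96  0.28  0.52  1.09]
```

Call:
{"api": "apply_moves", "payload": {
  "xyz": [
    [-0.001, -0.005, 0.01],
    [0, 0, 0.015],
    [0, 0, 0.015],
    [0, 0, 0.015],
    [0, 0, 0]
  ],
  "rot": [
    [0, 0, 0],
    [0, 0, 0],
    [0, 0, 0],
    [0, 0, 0],
    [0, 0, 0]
  ],
  "hand": [-1, -1, -1, -1, -1]
}}

```text
clock: 23.42
position: [0.5209, -0.3404, 0.1546]
ee_rot: [0.064, 0.936, -0.238, 0.251]
contact_force: [0.6, 0.2, -0.6]
width: 0.0186
gripper_force: 49.3
```

```bash
python3 pt.py .0314
```

```text
t 23.425 shift shares [-0.    -0.002  0.125] rows>= 1.0 turn [ 0.001 -0.     0.001] rows>= 1.0
 pos [ 0.5209 -0.3404  0.1546] F [ 0.6  0.2 -0.6] w 0.0186 grip 49.3 q [-0.77  0.19  1.97  0.29  0.49  1.08]
```

No contact so far, with the nose well inside. Continuing.

Call:
{"api": "apply_moves", "payload": {
  "xyz": [
    [0, 0, 0.02],
    [0, 0, 0.025],
    [0, 0, 0.025],
    [0, 0, 0.025],
    [0, 0, 0.015],
    [0, 0, 0]
  ],
  "rot": [
    [0, 0, 0],
    [0, 0, 0],
    [0, 0, 0],
    [0, 0, 0],
    [0, 0, 0],
    [0, 0, 0]
  ],
  "hand": [-1, -1, -1, -1, -1, -1]
}}

```text
clock: 24.18
position: [0.5355, -0.3483, 0.1261]
ee_rot: [0.065, 0.936, -0.238, 0.251]
contact_force: [-0.7, -0.7, -1.0]
width: 0.0182
gripper_force: 49.3
```

```bash
python3 pt.py .0314
```

```text
t 24.175 shift shares [-0.001 -0.002  0.015] rows>= 1.0 turn [ 0.001 -0.     0.001] rows>= 1.0
 pos [ 0.5355 -0.3483  0.1261] F [-0.7 -0.7 -1. ] w 0.0182 grip 49.3 q [-0.76  0.25  1.98  0.32  0.42  1.05]
```

Call:
{"api": "apply_moves", "payload": {
  "xyz": [
    [0, 0, 0.005],
    [0, 0, 0.005],
    [0, 0, 0.004],
    [0, 0, 0]
  ],
  "rot": [
    [0, 0, 0],
    [0, 0, 0],
    [0, 0, 0],
    [0, 0, 0]
  ],
  "hand": [-1, -1, -1, -1]
}}

```text
clock: 24.68
position: [0.5372, -0.3494, 0.1235]
ee_rot: [0.065, 0.936, -0.238, 0.251]
contact_force: [-2.8, 0.3, 3.0]
width: 0.0185
gripper_force: 50.0
```

Call:
{"api": "apply_moves", "payload": {
  "xyz": [
    [0, 0, 0.004],
    [0, 0, 0]
  ],
  "rot": [
    [0, 0, 0],
    [0, 0, 0]
  ],
  "hand": [-1, -1]
}}

```text
clock: 24.92
position: [0.5373, -0.3495, 0.1234]
ee_rot: [0.065, 0.936, -0.238, 0.252]
contact_force: [-9.5, 4.4, 11.7]
width: 0.0183
gripper_force: 51.2
```

The collar has met the rim, with about 16 N along the normal at the expected depth. Releasing and backing off along the axis.

Call:
{"api": "apply_moves", "payload": {
  "xyz": [
    [0, 0, -0.003],
    [0, 0, 0],
    [0, 0, 0],
    [0, 0, 0],
    [0, 0, 0],
    [0, 0, 0]
  ],
  "rot": [
    [0, 0, 0],
    [0, 0, 0],
    [0, 0, 0],
    [0, 0, 0],
    [0, 0, 0],
    [0, 0, 0]
  ],
  "hand": [-1, 0.2, 0.2, 0.2, 0.2, 0.2],
  "force": 20
}}

```text
clock: 25.68
position: [0.5375, -0.3495, 0.1227]
ee_rot: [0.065, 0.936, -0.238, 0.251]
contact_force: [0.5, -0.5, -0.0]
width: 0.0512
gripper_force: 0.0
```

Call:
{"api": "apply_moves", "payload": {
  "xyz": [
    [0, 0, -0.03],
    [0, 0, -0.08],
    [0, 0, -0.13],
    [0, 0, -0.15],
    [0, 0, -0.15],
    [0, 0, -0.08],
    [0, 0, 0],
    [0, 0, 0]
  ],
  "rot": [
    [0, 0, 0],
    [0, 0, 0],
    [0, 0, 0],
    [0, 0, 0],
    [0, 0, 0],
    [0, 0, 0],
    [0, 0, 0],
    [0, 0, 0]
  ],
  "hand": [0.2, 0.2, 0.2, 0.2, 0.2, 0.2, 0.2, 0.2]
}}

```text
clock: 26.68
position: [0.4554, -0.3044, 0.2829]
ee_rot: [0.064, 0.936, -0.238, 0.251]
contact_force: [-0.8, -0.6, -0.7]
width: 0.0512
gripper_force: 0.0
```

Call:
{"api": "apply_moves", "payload": {
  "xyz": [
    [0, -0.15, -0.1],
    [0, -0.15, -0.1],
    [0, -0.15, -0.1],
    [0, -0.15, 0],
    [0, -0.15, 0],
    [0, -0.1, 0],
    [0, 0, 0]
  ],
  "rot": [
    [0, 0, 0],
    [0, 0, 0],
    [0, 0, 0],
    [0, 0, 0],
    [0, 0, 0],
    [0, 0, 0],
    [0, 0, 0]
  ],
  "hand": [0.2, 0.2, 0.2, 0.2, 0.2, 0.2, 0.2]
}}

```text
clock: 27.55
position: [0.5392, -0.057, 0.3588]
ee_rot: [0.064, 0.937, -0.236, 0.249]
contact_force: [-0.6, -0.2, 0.4]
width: 0.0512
gripper_force: 0.0
```

```bash
python3 - <<'E'
from h import *
from rig import get_image
import cv2
O=np.array([.523,-.3395,.076]);Rd=R.from_euler('z',-.5)*R.from_euler('y',-np.pi/6)
for n in("top","side"):
    I=get_image(n)["pixels"].astype(float)
    m=((I[:,:,2]-I[:,:,0]>50)&(I[:,:,2]-I[:,:,1]>20)).astype(np.uint8)
    k,l,st,c=cv2.connectedComponentsWithStats(m)
    print(n,[(c[i].round(1).tolist(),int(st[i,4])) for i in range(1,k) if st[i,4]>8])
    print(" pred handle base/mid/top",proj(n,O+Rd.apply([[.038,-.0013,.020],[.038,-.0013,.040],[.038,-.0013,.060]])).round(1).tolist())
    cv2.imwrite(f"pics/end_{n}.png",cv2.convertScaleAbs(cv2.resize(I[120:210,385:465][:,:,::-1] if 0 else (I[175:260,385:465] if n=="top" else I[125:210,275:355])[:,:,::-1],None,fx=6,fy=6,interpolation=cv2.INTER_CUBIC),alpha=1.5))
E
python3 -c "
import cv2,numpy as np
a=cv2.imread('pics/end_top.png')[:,:400*1];a=cv2.imread('pics/end_top.png');b=cv2.imread('pics/end_side.png')
cv2.imwrite('pics/end.png',cv2.resize(np.hstack([a,b]),(800,425)))"
```

```text
top [([434.6, 212.0], 76)]
 pred handle base/mid/top [[433.2, 208.4], [434.3, 210.4], [435.4, 212.4]]
side [([315.7, 144.9], 21)]
 pred handle base/mid/top [[310.6, 152.0], [312.9, 147.9], [315.2, 143.7]]
```

View pics/end.png

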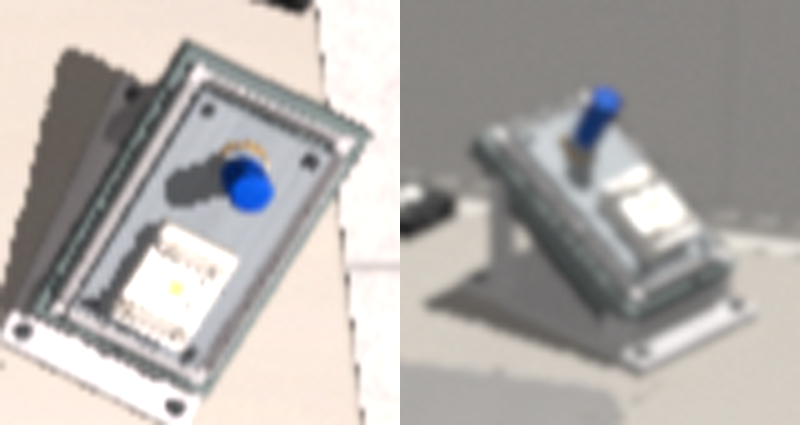

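The pin stands square in the eyelet with its collar down: handle top at (249,192) in the top crop and (207,100) in the side crop, both within about 1 px of the seated prediction. The carrier lies flat and the arm is clear, so I'm handing in.

```bash
python3 -c "
from rig import job
print(job.sign_off())"
```

```text
the job is handed in; nothing more can be done
None
```

The carrier is flat in the pocket with its eyelet at the high end, the blue pin is home through the eyelet, and the job is handed in at about 28 s with no verdict returned; the carrier sits roughly 2–3 mm down-slope by camera (limit 4 mm), and I saw no contact with the red pin or the bystanders but did not re-measure them at the end.

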